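# Sweep the offcuts off the welding plate into the scrap tray

### The arm

A 6-joint arm with a two-finger parallel gripper is mounted at the origin on the work surface. World frame = base frame: x ahead of the robot, y to its left, z up, the work surface at z = 0. Lengths are in m, angles in rad, forces in N, time in s.
With the tool pointing down it reaches from about 0.35 to 0.775 m from the base axis. Payload 5.5 kg.
Tool frame: the origin (TCP) lies on the centre line of the jaws, within the pads' length; the fingertips stand 25 mm ahead of it and the grasp point (between the pads) lies 6 mm ahead of it; z points along the fingers, y is the line along which they close (so a half turn about z gives the same grasp; the last joint's range is limited). The gripper opens to 85 mm and grips with 20 to 120 N. Pads are 22 mm wide; open, the fingers measure 114 mm over their backs; the gripper's body (76 mm by 85 mm) begins 54 mm behind the grasp point. The pads swing forward as they close: fully open they stand 13 mm farther back than shut.
Start: joints at [-1.384, 0.313, 0.046, 1.304, 0, 1.431], TCP at [0.185, -0.545, 0.256] pointing down, gripper open.
Joint ranges: [-2.76, 2.76], [-0.86, 1.69], [-1.03, 1.26], [-2.2, 2.34], [-1.47, 1.5], [-3.14, 3.14]. Speed limits (rad/s): [2.57, 2.57, 3.14, 3.14, 3.14, 3.14].

### API

Orientations are given as [roll, pitch, yaw] about the fixed x, y, z axes, in that order (R = Rz(yaw) Ry(pitch) Rx(roll)).
In Python, from station import bot gives the robot as it stands.
- The arm moves only by the shell command python3 -m handwheel 'ROWS' [FORCE]. ROWS is JSON, a list of rows, each a list of 5 numbers: the finger opening in m, from 0 to 0.0854, then the shift along the tool's x, y, z in m, then the turn about the tool's z in degrees. In form: [[hand, x, y, z, spin], ...]. A call has exactly 10 rows; each row shifts and turns the commanded pose from where the row before left it, along the tool's axes as they then stand; what a row does not reach is not made up. A row lasts 1/8 s, in which the tool goes at most 62.5 mm and 10.7 degrees, less where a joint would pass 70% of its speed; a pose out of reach is approached as far as the arm can. A call is refused whole if a number of a shift passes 0.0625 or a number of a turn 10.7, either way. A call with a gripper value outside its range is refused whole. The fingers move at their own pace and stop on an object; FORCE is the grip in N (left out, the last holds). Time passes only in rows, so rows that do not move let the fingers close, or fill a call up. It gives the time, the measured TCP pose, the force, the opening and the grip force at its end, in the units of the state.
- bot.get_obs(): the state, without advancing time (a new reading comes with each control period).
- bot.capture(name): name is "scene" or "top" or "wrist"; returns a dict with "pixels" (480x640x3 uint8, blue, green, red), "intrinsics" (3x3 intrinsics, pixels), "extrinsics" (4x4, takes a point from world to camera coordinates). Camera axes: x right, y up, looking along -z (the intrinsics and any distortion apply to the point x, -y, -z); pixel columns grow to the right and rows downward; lengths in m; the calibration is good to about 2 mm. A picture is of the moment at which its call begins. There is no depth.
- bot.close_job(): hands the job in; it is judged then, once.
The state is a dict: "time_s": time; "q": joint angles; "joint_vel": joint speeds; "joint_efforts": joint torques, N m; "tool_pos": TCP position; "tool_rot": TCP orientation; "contact_force": force on the tool from outside, world axes, zero at the start; "wrist_torque": the same for the moment, N m; "grip_width": opening from 0.0 (shut) to 1.0 (fully open); "grip_force": force on a finger pad.
Only numpy, scipy, OpenCV 4.12 (cv2) and the standard library are available. Lean on these libraries where they do the work, as an engineer would, in place of code of your own. Each camera call takes 0.05 s, during which the arm holds its last target. There are 200 camera calls.

### The job

Clear the raised welding plate: with the closed fingers, sweep the three short steel offcuts (a flat-bar end, a square-tube end and an angle-iron end) along the plate and over its edge, so that all three drop into the plain scrap tray, not the divided tray with clean nuts on the opposite side. Only push the offcuts, never lift them, and leave the magnet square, the bracket and the nozzle on the plate, and the tools beside it, where they stand.

Things in the scene. Friction and masses are not known exactly. Their poses are not given: they have to be found in the camera images.
- plate: Thick bare steel welding plate fixed on the table, 300 mm (x) x 360 mm (y) x 50 mm high, flat top. Origin: centre of its underside, on the table; yaw within 0.12 rad. A tray stands against its +y and its -y edge; which is which varies. On it are three rows along its y: offcuts at x = -85 mm (two, 100 mm or more apart) and x = +85 mm (one), all within 10 mm; other things at x = 0.
- scrap_tray: Plain open sheet-steel tray, empty, without dividers: outer 260 mm (x) x 120 mm (y) x 30 mm high, walls and floor 3 mm. Fixed on the table with its long side along the plate's +y or -y edge (1 mm gap), centred on that edge, axes parallel to the plate's; its rim is 20 mm below the plate's top. Origin: centre of its underside.
- parts_tray: Fixed tray of the same outer size, with eight compartments holding clean nuts and pins, against the plate's opposite edge. No offcut belongs in it. Origin: centre of its underside.
- flat_offcut: Loose. Origin: centre of the footprint, on the underside as it starts (lying flat on the plate, z up). Starts in an outer row of the plate, at any yaw. Flat-bar end, 40 x 30 x 12 mm (x, y, z), solid, 80 to 150 g.
- tube_offcut: Loose. Origin: centre of the footprint, on the underside as it starts (lying flat on the plate, z up). Starts in an outer row of the plate, at any yaw. Square-tube end, 36 mm long (its x), 25 x 25 mm, 3 mm wall, lying on a side, 50 to 105 g.
- angle_offcut: Loose. Origin: centre of the footprint, on the underside as it starts (lying flat on the plate, z up). Starts in an outer row of the plate, at any yaw. Angle-iron end, 40 mm long (its x), one leg 30 mm wide and 6 mm thick flat on the plate, the other leg 6 mm thick standing up along its +y edge to 30 mm height, 70 to 140 g.
- magnet_square: Loose bystander standing in the plate's middle row (within 12 mm of the plate's y axis); origin at the centre of its underside. Must stay where it is. Flat triangular magnetic welding square, legs 50 mm, 16 mm thick.
- bracket: Loose bystander standing in the plate's middle row (within 12 mm of the plate's y axis); origin at the centre of its underside. Must stay where it is. Finished weldment: 38 x 38 x 6 mm base plate with an upright 12 mm rod, 50 mm high in all.
- nozzle: Loose bystander standing in the plate's middle row (within 12 mm of the plate's y axis); origin at the centre of its underside. Must stay where it is. Turned torch nozzle standing upright, 22 mm diameter, 42 mm high.
- chipping_hammer: Loose bystander lying on the table to the left (+y) of the trays: hammer 250 mm long, head 110 mm across. Origin on the table near the middle of its length. To be left alone.
- wire_brush: Loose bystander lying on the table to the right (-y) of the trays: wooden brush 260 mm long, 34 mm high. Origin under its centre. To be left alone.
- spray_can: Loose bystander on the table to the left: upright can, 60 mm diameter, 170 mm high. Origin: centre of its underside. To be left alone.

How it is judged:
By the outcome, as a careful person would: the job done as asked, in the order asked, and still so for the second after the job is handed in, with the robot touching nothing.
It also fails if it takes over 67 s, if anything falls off the work surface, if the arm or the gripper's body presses on something with over 40 N, if the wrist force passes 120 N, or if a joint passes its speed limit or range.

## Working session

There is one attempt and no reset: what is moved stays moved. The work goes in short steps, Python scripts to look and compute and a shell command to move; the robot and the scene stay as the last step left them, time stands still between calls to the robot, and variables do not carry over. Pictures are saved under pics/ and viewed, at most 10 in all, crops included, and the job is handed in when it is done.

```bash
mkdir -p pics
cat > h.py <<'E'
from station import bot
import numpy as np, cv2
def ray(c,u,v,z):
    K=np.array(c["intrinsics"]);T=np.array(c["extrinsics"]);R=T[:3,:3];t=T[:3,3]
    d=np.linalg.inv(K)@[u,v,1]; d=R.T@(d*[1,-1,-1]); o=-R.T@t
    return o+d*(z-o[2])/d[2]
def proj(c,p):
    K=np.array(c["intrinsics"]);T=np.array(c["extrinsics"])
    q=T[:3,:3]@p+T[:3,3]; q=K@(q*[1,-1,-1]); return q[:2]/q[2]
E
python3 - <<'E'
from h import *
import pickle
for n in("top","scene"):
    c=bot.capture(n); cv2.imwrite(f"pics/{n}0.png",c["pixels"]); pickle.dump(c,open(n+"0.pkl","wb"))
    print(c.keys())
o=bot.get_obs();print(o["tool_pos"],o["tool_rot"],o["time_s"])
E
```

```text
dict_keys(['pixels', 'intrinsics', 'extrinsics'])
dict_keys(['pixels', 'intrinsics', 'extrinsics'])
[ 0.18450249 -0.54415372  0.25548908] [-3.13994551e+00 -2.59958392e-04  3.26798367e-01] 0.1
```

View pics/top0.png

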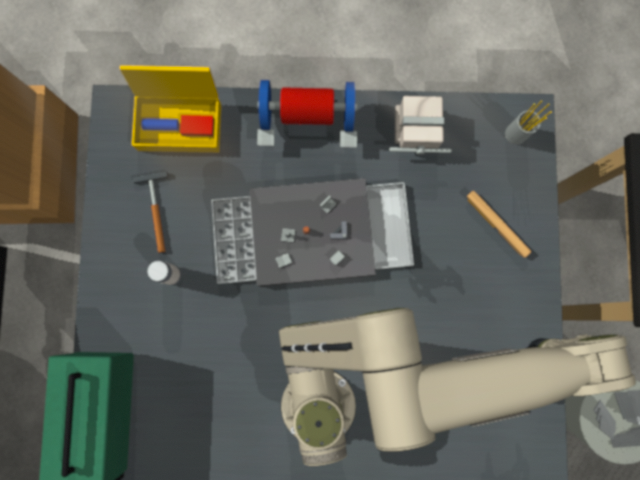

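View pics/scene0.png

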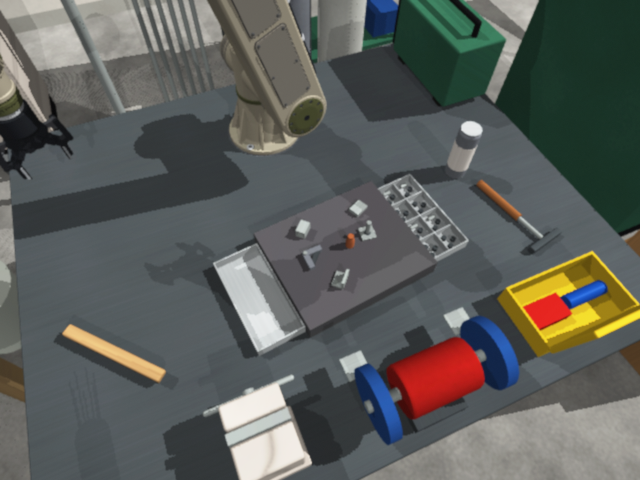

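The scrap tray is on the -y side: right in the top view, around (390,227). The offcuts are near (328,203), (338,257) and (284,261). Next I'll enlarge the plate in both views.

Run:
```python
import cv2
a=cv2.imread("pics/top0.png")[170:295,205:420]; cv2.imwrite("pics/topc.png",cv2.resize(a,None,fx=3.7,fy=3.7,interpolation=cv2.INTER_CUBIC))
a=cv2.imread("pics/scene0.png")[170:360,205:475]; cv2.imwrite("pics/scenec.png",cv2.resize(a,None,fx=2.9,fy=2.9,interpolation=cv2.INTER_CUBIC))
```

```text
(no output)
```

View pics/topc.png

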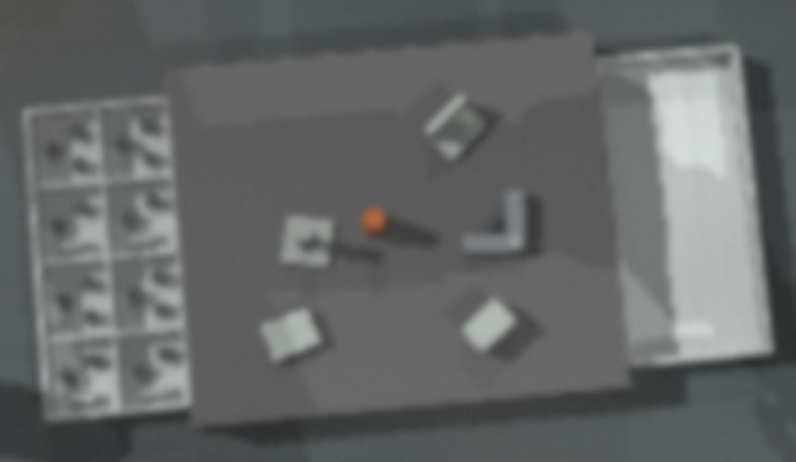

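View pics/scenec.png

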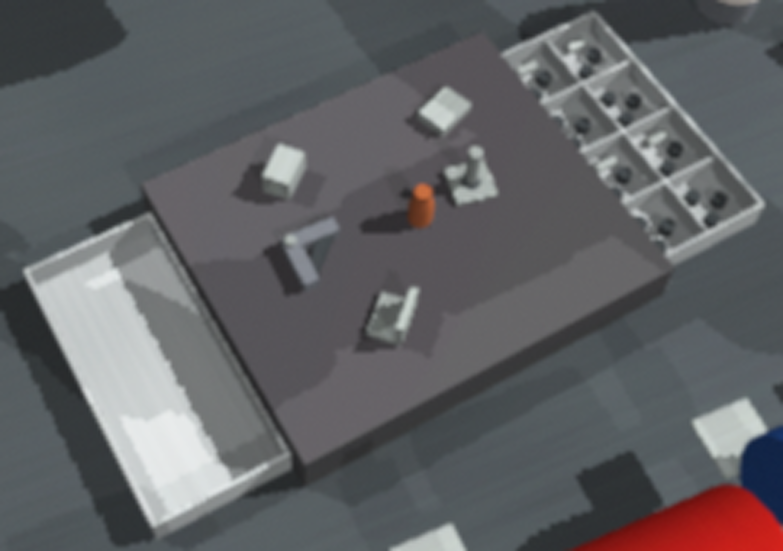

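Top crop readings:
- **Plate corners:** (172,70), (592,35), (630,383), (197,424)
- **Angle offcut:** (457,128), upright leg at its far-left side
- **Tube offcut:** (490,325)
- **Flat offcut:** (291,334)

In the scene crop the angle is at (392,315), the tube at (285,170) and the flat at (443,110).

```bash
cat >> h.py <<'E'
import pickle
def setup():
    c=pickle.load(open("top0.pkl","rb")); f=lambda u,v,z:ray(c,205+u/3.7,170+v/3.7,z)
    P=np.array([f(*p,.05) for p in((172,70),(592,35),(630,383),(197,424))])[:,:2]
    ctr=P.mean(0); ey=(P[0]+P[3]-P[1]-P[2]); yaw=np.arctan2(-ey[0],ey[1])
    return c,f,P,ctr,yaw
def toplate(p,ctr,yaw):
    d=np.asarray(p)[:2]-ctr; return np.array([np.cos(yaw)*d[0]+np.sin(yaw)*d[1],-np.sin(yaw)*d[0]+np.cos(yaw)*d[1]])
def toworld(p,ctr,yaw):
    return ctr+np.array([np.cos(yaw)*p[0]-np.sin(yaw)*p[1],np.sin(yaw)*p[0]+np.cos(yaw)*p[1]])
E
python3 - <<'E'
from h import *
c,f,P,ctr,yaw=setup(); print("ctr",ctr,"yaw",yaw)
print([toplate(p,ctr,yaw).round(3) for p in P])
s=pickle.load(open("scene0.pkl","rb")); g=lambda u,v,z:ray(s,205+u/2.9,170+v/2.9,z)
for n,uv,z,sv,zs in(("angle",(457,128),.06,(392,315),.06),("tube",(490,325),.075,(285,163),.075),("flat",(291,334),.062,(443,108),.062),("nozzle",(373,220),.092,(424,188),.092),("sq",(505,225),.06,(310,252),.06),("brk",(307,241),.056,(470,182),.056)):
    print(n,toplate(f(*uv,z),ctr,yaw).round(3),toplate(g(*sv,zs),ctr,yaw).round(3))
for u,v in((145,187),(305,470),(668,275),(485,35)): print(toplate(g(u,v,.05),ctr,yaw).round(3))
o=bot.get_obs(); print(toplate(o["tool_pos"],ctr,yaw))
E
```

```text
ctr [0.52110486 0.02560175] yaw 0.10848974586805174
[array([0.148, 0.176]), array([ 0.146, -0.176]), array([-0.146, -0.177]), array([-0.148,  0.177])]
angle [ 0.076 -0.056] [ 0.082 -0.052]
tube [-0.091 -0.067] [-0.084 -0.061]
flat [-0.082  0.095] [-0.076  0.096]
nozzle [0.   0.02] [0.006 0.023]
sq [-0.008 -0.087] [-0.003 -0.081]
brk [-0.007  0.076] [0.001 0.077]
[-0.136 -0.173]
[ 0.16  -0.176]
[0.159 0.174]
[-0.137  0.183]
[-0.39631484 -0.52995943]
```

Plate centre is (0.521, 0.026) at yaw 0.108. First I'll close the fingers and turn the tool so its +x lies along plate +y and its +y along plate +x.

```bash
python3 -m handwheel '[[0,0,0,0,-9.7],[0,0,0,0,-9.7],[0,0,0,0,-9.7],[0,0,0,0,-9.7],[0,0,0,0,-9.7],[0,0,0,0,-9.7],[0,0,0,0,-9.7],[0,0,0,0,-9.6],[0,0.05,0.03,0,0],[0,0.05,0.03,0,0]]' 40
python3 -m handwheel '[[0,0.05,0.031,0,0],[0,0.05,0.031,0,0],[0,0.05,0.031,0,0],[0,0.05,0.031,0,0],[0,0.05,0.031,0,0],[0,0.05,0.031,0,0],[0,0.05,0.031,0,0],[0,0.05,0.032,0,-0],[0,0.025,0,0,0],[0,0,0,0,0]]'
python3 - <<'E'
from h import *
c,f,P,ctr,yaw=setup(); o=bot.get_obs(); print(toplate(o["tool_pos"],ctr,yaw),o["tool_pos"],o["tool_rot"],o["q"])
w=bot.capture("wrist"); cv2.imwrite("pics/w1.png",w["pixels"]); pickle.dump(w,open("w1.pkl","wb"))
E
```

```text
time_s: 1.35
tool_pos: [0.2335, -0.4375, 0.2554]
tool_rot: [-3.142, -0.001, 1.678]
contact_force: [0.7, -0.3, 0.4]
grip_width: 0.002
grip_force: 0.0
time_s: 2.6
tool_pos: [0.4344, 0.0124, 0.2559]
tool_rot: [-3.14, -0.0, 1.683]
contact_force: [0.1, -0.7, 0.5]
grip_width: 0.0
grip_force: 0.0
[-0.08766846 -0.00375317] [0.43435821 0.01237817 0.25586412] [-3.14034882e+00 -2.22025342e-04  1.68323151e+00] [-1.56596257e-01  4.26928384e-02 -2.86241924e-01  1.24311966e+00
 -1.16568237e-04  1.30176483e+00]
```

View pics/w1.png

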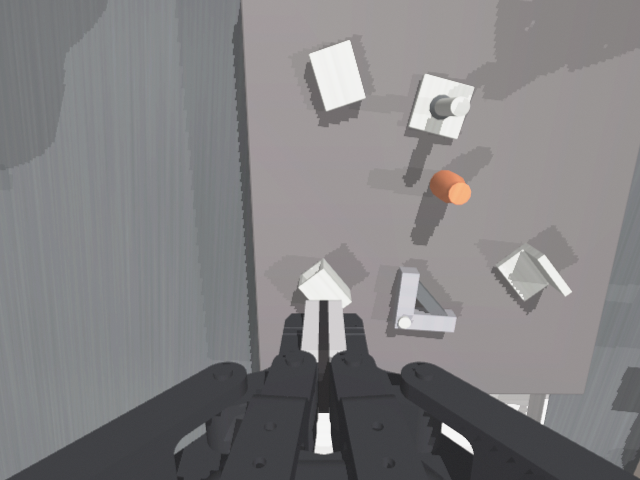

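The wrist view has plate +y up and +x to the right. The tube is around (327,285) on the finger line, the flat at (337,76) and the angle at (532,273). The left plate edge runs from (243,0) to (258,392).

Run:
```python
from h import *
c,f,P,ctr,yaw=setup(); w=pickle.load(open("w1.pkl","rb"))
for n,u,v,z in(("tubeL",299,289,.075),("tube",326,285,.075),("flat",337,75,.062),("angle corner low",524,300,.056),("angle legtop far",570,290,.08),("legtop",539,250,.08),("angleL",498,268,.056),("nozz base",446,186,.05),("sqcorner",401,330,.066),("edgeL",250,200,.05),("edgeBR",584,393,.05),("brk rightcorner",474,85,.056),("sq right",455,330,.066)):
    print(n,toplate(ray(w,u,v,z),ctr,yaw).round(3))
```

```text
tubeL [-0.106 -0.06 ]
tube [-0.085 -0.056]
flat [-0.078  0.097]
angle corner low [ 0.081 -0.077]
angle legtop far [ 0.102 -0.057]
legtop [ 0.073 -0.025]
angleL [ 0.056 -0.049]
nozz base [0.009 0.017]
sqcorner [-0.022 -0.1  ]
edgeL [-0.145  0.006]
edgeBR [ 0.154 -0.174]
brk rightcorner [0.02  0.091]
sq right [ 0.023 -0.1  ]
```

```bash
python3 -m handwheel '[[0,0,0.001,0.06,0],[0,0,0.001,0.06,0],[0,0,0,0.04,0],[0,0,0,0.016,0],[0,0,0,0,0],[0,-0.01,0,0,0],[0,-0.012,0,0,0],[0,-0.012,0,0,0],[0,-0.012,0,0,0],[0,-0.012,0,0,0]]'
python3 - <<'E'
from h import *
w=bot.capture("wrist"); cv2.imwrite("pics/w2.png",w["pixels"])
E
```

```text
time_s: 3.9
tool_pos: [0.4432, -0.0476, 0.0804]
tool_rot: [3.141, 0.0, 1.679]
contact_force: [-0.0, 0.7, 0.7]
grip_width: 0.001
grip_force: 0.4
```

View pics/w2.png

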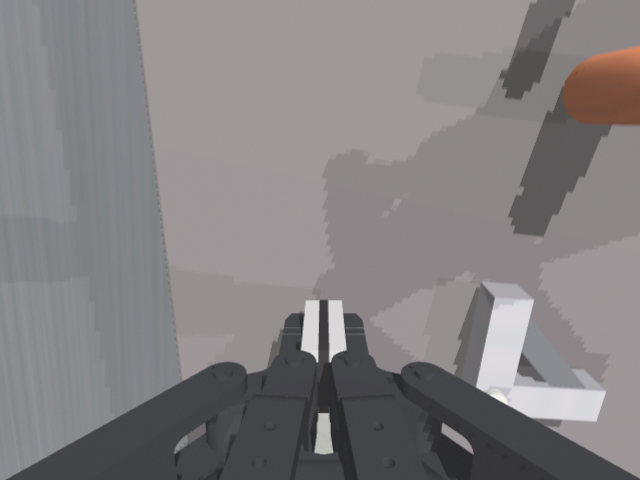

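The tube is now hidden behind the fingers, so it is being pushed ahead of them. The magnet square at (540,360) stands clear. I'll finish the push and lift.

```bash
python3 -m handwheel '[[0,-0.013,0,0,0],[0,-0.013,0,0,0],[0,-0.013,0,0,0],[0,-0.013,0,0,0],[0,-0.013,0,0,0],[0,-0.013,0,0,0],[0,-0.013,0,0,0],[0,-0.013,0,0,0],[0,-0.013,0,0,0],[0,-0.013,0,0,0]]'
python3 -m handwheel '[[0,-0.013,0,0,0],[0,0,0,0,0],[0,0,0,-0.04,0],[0,0,0,-0.06,0],[0,0,0,-0.06,0],[0,0,0,0,0],[0,0,0,0,0],[0,0,0,0,0],[0,0,0,0,0],[0,0,0,0,0]]'
python3 - <<'E'
from h import *
c,f,P,ctr,yaw=setup(); o=bot.get_obs(); print(toplate(o["tool_pos"],ctr,yaw),o["tool_pos"][2])
a=bot.capture("scene")["pixels"][170:360,205:475]; b=bot.capture("wrist")["pixels"]
cv2.imwrite("pics/c3.png",np.vstack([cv2.resize(a,(512,360)),cv2.resize(b,(512,240))[:240]])[:600])
E
```

```text
time_s: 5.2
tool_pos: [0.4574, -0.1768, 0.0803]
tool_rot: [3.141, 0.0, 1.679]
contact_force: [0.3, -0.6, -0.2]
grip_width: -0.002
grip_force: 0.0
time_s: 6.45
tool_pos: [0.4583, -0.1886, 0.2395]
tool_rot: [-3.14, -0.001, 1.679]
contact_force: [0.3, -0.3, -0.1]
grip_width: -0.003
grip_force: 0.0
[-0.08564665 -0.2061282 ] 0.23946286907574862
```

View pics/c3.png

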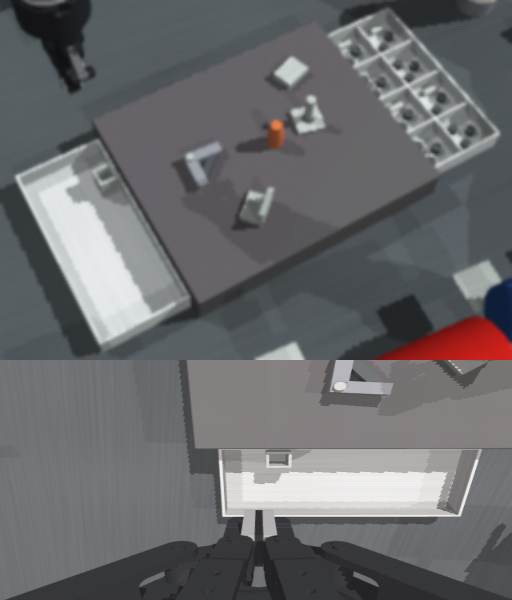

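The tube is in the scrap tray, at (105,175) in the upper image and (279,459) in the lower. Next is the flat, at plate (-0.078, 0.097).

```bash
python3 -m handwheel '[[0,0.05,0.002,0,0],[0,0.05,0.002,0,0],[0,0.05,0.002,0,0],[0,0.05,0.002,0,0],[0,0.05,0,0,0],[0,0.05,0,0,0],[0,0.05,0,0,0],[0,0.003,0,0.05,0],[0,0,0,0.05,0],[0,0,0,0.03,0]]'
python3 -m handwheel '[[0,0,0,0.02,0],[0,0,0,0.01,0],[0,-0.012,0,0,0],[0,-0.012,0,0,0],[0,-0.012,0,0,0],[0,-0.012,0,0,0],[0,-0.012,0,0,0],[0,-0.012,0,0,0],[0,-0.012,0,0,0],[0,-0.012,0,0,0]]'
python3 - <<'E'
from h import *
c,f,P,ctr,yaw=setup(); o=bot.get_obs(); print(toplate(o["tool_pos"],ctr,yaw),o["tool_pos"][2])
a=bot.capture("scene")["pixels"][170:360,205:475]; b=bot.capture("wrist")["pixels"]
cv2.imwrite("pics/c4.png",np.vstack([cv2.resize(a,(512,360)),cv2.resize(b,(512,240))[:240]])[:600])
E
```

```text
time_s: 7.8
tool_pos: [0.4269, 0.1631, 0.108]
tool_rot: [-3.139, 0.0, 1.68]
contact_force: [-0.2, 0.2, 0.5]
grip_width: 0.004
grip_force: 0.0
time_s: 9.05
tool_pos: [0.4388, 0.0667, 0.0803]
tool_rot: [3.142, 0.0, 1.679]
contact_force: [0.8, 1.1, 1.8]
grip_width: 0.002
grip_force: 0.6
[-0.07736449  0.04980586] 0.0802773357708244
```

View pics/c4.png

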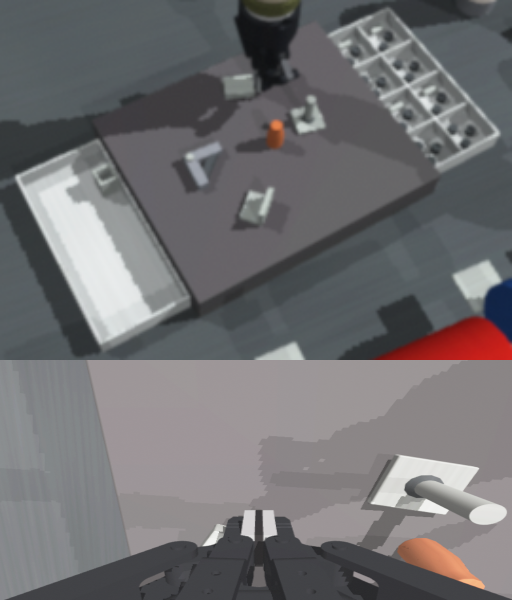

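The flat, at (239,86) in the upper image, seems to be slipping to the -x side of the fingers: a corner shows at (213,535) in the lower one. I'll measure the offset.

Run:
```python
from h import *
c,f,P,ctr,yaw=setup(); s=pickle.load(open("scene0.pkl","rb"))
for u,v in((239,86),(224,76),(254,74),(257,90),(227,97)):print(toplate(ray(s,205+u*270/512,170+v*190/360,.062),ctr,yaw).round(3))
```

```text
[-0.087  0.022]
[-0.112  0.012]
[-0.095  0.05 ]
[-0.069  0.04 ]
[-0.079 -0.002]
```

The flat's centre is about 12 mm to -x of the fingers. I'll back off, recentre and push again.

```bash
python3 -m handwheel '[[0,0.03,0,0,0],[0,0,-0.014,0,0],[0,0,0,0,0],[0,-0.012,0,0,0],[0,-0.012,0,0,0],[0,-0.012,0,0,0],[0,-0.012,0,0,0],[0,-0.012,0,0,0],[0,-0.012,0,0,0],[0,-0.012,0,0,0]]'
python3 - <<'E'
from h import *
c,f,P,ctr,yaw=setup(); o=bot.get_obs(); print(toplate(o["tool_pos"],ctr,yaw),o["tool_pos"][2])
s=bot.capture("scene"); p=o["tool_pos"]-[0,0,.025]; print("tip px",proj(s,p))
a=s["pixels"][190:270,250:390]; cv2.imwrite("pics/c5.png",cv2.resize(a,None,fx=5,fy=5,interpolation=cv2.INTER_CUBIC))
E
```

```text
time_s: 10.4
tool_pos: [0.4307, 0.0115, 0.0802]
tool_rot: [-3.142, 0.0, 1.679]
contact_force: [0.6, 0.5, 0.1]
grip_width: -0.002
grip_force: 0.3
[-0.09136935 -0.00426253] 0.08024478890497617
tip px [321.41399234 219.66522026]
```

View pics/c5.png

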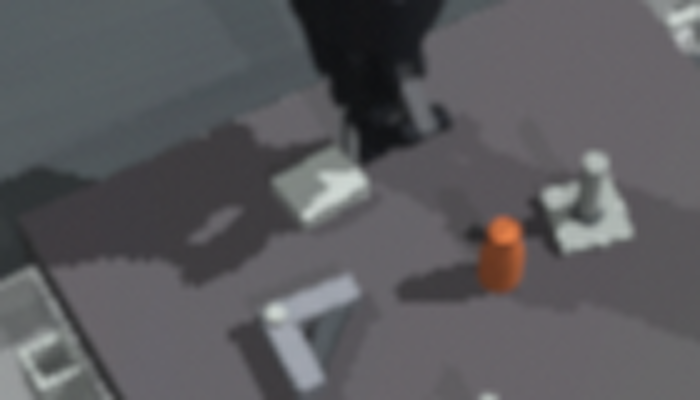

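The flat's top corners are at (272,183), (337,148), (369,184) and (303,225), just ahead of the fingers and flush with them. I'll measure its centre.

Run:
```python
from h import *
c,f,P,ctr,yaw=setup(); s=pickle.load(open("scene0.pkl","rb"))
q=[toplate(ray(s,250+u/5,190+v/5,.062),ctr,yaw) for u,v in((272,183),(337,148),(369,184),(303,225))]
print(np.round(q,3),np.mean(q,0))
```

```text
[[-0.089 -0.055]
 [-0.092 -0.016]
 [-0.065 -0.012]
 [-0.059 -0.054]] [-0.07653202 -0.03422359]
```

The flat is now square to the fingers, centred at x ≈ -0.079. I'll recentre by +12 mm and sweep it off.

```bash
python3 -m handwheel '[[0,0.01,0,0,0],[0,0,0.012,0,0],[0,0,0,0,0],[0,-0.011,0,0,0],[0,-0.011,0,0,0],[0,-0.011,0,0,0],[0,-0.011,0,0,0],[0,-0.011,0,0,0],[0,-0.011,0,0,0],[0,-0.011,0,0,0]]'
python3 - <<'E'
from h import *
c,f,P,ctr,yaw=setup(); o=bot.get_obs(); print(toplate(o["tool_pos"],ctr,yaw))
s=bot.capture("scene"); g=cv2.cvtColor(s["pixels"],cv2.COLOR_BGR2GRAY); b=cv2.cvtColor(s["pixels"],cv2.COLOR_BGR2HSV)
# rectify plate-parallel plane z=.062 to plate frame, 2 px/mm
pts=np.array([(-.15,-.3),(.15,-.3),(.15,.2),(-.15,.2)],float)
src=np.float32([proj(s,np.r_[toworld(p,ctr,yaw),.062]) for p in pts]); dst=np.float32([((p[0]+.15)*1000,(.2-p[1])*1000) for p in pts])
R=cv2.warpPerspective(s["pixels"],cv2.getPerspectiveTransform(src,dst),(300,500)); G=R.astype(int)
m=((G[:,:,1]-G[:,:,2]>3)&(G[:,:,1]>110)).astype(np.uint8)  # greenish-white offcuts vs pinkish plate
n,l,st,ct=cv2.connectedComponentsWithStats(m)
for i in range(1,n):
    if st[i,4]>150: x,y,w,h,a=st[i]; print("x",x-150,x+w-150,"y",200-y-h,200-y,"area",a)
E
```

```text
time_s: 11.7
tool_pos: [0.4499, -0.0538, 0.0803]
tool_rot: [-3.142, 0.0, 1.679]
contact_force: [0.2, -0.1, -0.2]
grip_width: 0.0
grip_force: 0.2
[-0.07938947 -0.07120453]
x -108 -61 y 177 200 area 732
x -59 58 y 177 200 area 1530
x 57 120 y 177 200 area 654
x 124 150 y 177 200 area 303
x -28 26 y 51 102 area 1425
x 60 104 y -78 -22 area 1277
x -28 23 y -102 -51 area 1092
x -97 -62 y -122 -81 area 1250
x -79 -30 y -216 -183 area 663
x -85 150 y -300 -183 area 12239
x -104 -85 y -300 -275 area 176
```

The flat is tracking centred and square, at x -97..-62 and y -122..-81 mm. But the tube lies in the tray right below this row, so I'll first nudge the flat 45 mm toward +x, once past the magnet square, so it doesn't land on the tube.

```bash
python3 -m handwheel '[[0,-0.012,0,0,0],[0,-0.012,0,0,0],[0,-0.012,0,0,0],[0,-0.011,0,0,0],[0,0.02,0,0,0],[0,0,-0.05,0,0],[0,-0.025,0,0,0],[0,-0.025,0,0,0],[0,0,0,0,0],[0,0,0.01,0,0]]'
python3 -m handwheel '[[0,0,0.01,0,0],[0,0,0.01,0,0],[0,0,0.01,0,0],[0,0,0.01,0,0],[0,0,0.01,0,0],[0,0,0,0,0],[0,0,-0.03,0,0],[0,0.03,-0.02,0,0],[0,0.03,0,0,0],[0,0,0,0,0]]'
cat > seg.py <<'E'
from h import *
def seg():
    c,f,P,ctr,yaw=setup(); o=bot.get_obs(); print("tcp",toplate(o["tool_pos"],ctr,yaw).round(4),o["time_s"])
    s=bot.capture("scene")
    pts=np.array([(-.15,-.3),(.15,-.3),(.15,.17),(-.15,.17)],float)
    src=np.float32([proj(s,np.r_[toworld(p,ctr,yaw),.062]) for p in pts]); dst=np.float32([((p[0]+.15)*1000,(.17-p[1])*1000) for p in pts])
    G=cv2.warpPerspective(s["pixels"],cv2.getPerspectiveTransform(src,dst),(300,470)).astype(int)
    m=((G[:,:,1]-G[:,:,2]>3)&(G[:,:,1]>110)).astype(np.uint8)
    n,l,st,ct=cv2.connectedComponentsWithStats(m)
    for i in range(1,n):
        if st[i,4]>150: x,y,w,h,a=st[i]; print("x",x-150,x+w-150,"y",170-y-h,170-y,"area",a)
    return s
E
python3 -c "from seg import *;seg()"
```

```text
time_s: 13.0
tool_pos: [0.4179, -0.1335, 0.0801]
tool_rot: [-3.141, -0.001, 1.678]
contact_force: [0.5, -0.1, -0.3]
grip_width: -0.001
grip_force: 0.0
time_s: 14.25
tool_pos: [0.411, -0.0724, 0.0801]
tool_rot: [-3.141, -0.001, 1.682]
contact_force: [0.2, -0.3, 0.3]
grip_width: 0.005
grip_force: 0.0
tcp [-0.1201 -0.0855] 14.25
x -28 26 y 51 101 area 1429
x 60 104 y -78 -22 area 1271
x -28 24 y -102 -51 area 1105
x -61 -22 y -174 -130 area 1419
x -106 150 y -300 -183 area 13811
x -70 -34 y -215 -184 area 646
```

The flat is now at x ≈ -42 mm and y ≈ -152 mm. I'll go in behind it, clear of the square, and sweep it off.

```bash
python3 -m handwheel '[[0,-0.025,0,0,0],[0,0,0,0,0],[0,0,0.035,0,0],[0,0,0.035,0,0],[0,0,0,0,0],[0,-0.007,0,0,0],[0,0,0.005,0,0],[0,-0.012,0,0,0],[0,-0.012,0,0,0],[0,-0.012,0,0,0]]'
python3 -m handwheel '[[0,-0.012,0,0,0],[0,-0.012,0,0,0],[0,-0.012,0,0,0],[0,-0.012,0,0,0],[0,-0.008,0,0,0],[0,0,0,0,0],[0,0,0,-0.05,0],[0,0,0,-0.05,0],[0,0,0,0,0],[0,0,0,0,0]]'
python3 -c "from seg import *;seg()"
```

```text
time_s: 15.55
tool_pos: [0.4939, -0.1348, 0.0804]
tool_rot: [3.141, 0.0, 1.679]
contact_force: [-0.2, 0.4, 0.8]
grip_width: -0.001
grip_force: 0.6
time_s: 16.8
tool_pos: [0.4997, -0.1889, 0.1801]
tool_rot: [-3.142, -0.0, 1.68]
contact_force: [-0.1, 0.1, -1.0]
grip_width: -0.004
grip_force: 0.0
tcp [-0.0445 -0.2109] 16.8
x -28 26 y 51 102 area 1420
x 60 103 y -76 -22 area 1115
x -28 24 y -102 -50 area 1132
x -107 150 y -300 -183 area 17643
```

The flat has left the plate. Next the angle, centred near (0.080, -0.050).

```bash
python3 -m handwheel '[[0,0.05,0.041,0,0],[0,0.05,0.041,0,0],[0,0.05,0.041,0,0],[0,0.05,0,0,0],[0,0.033,0,0,0],[0,0,0,0,0],[0,0,0,0.05,0],[0,0,0,0.04,0],[0,0,0,0.01,0],[0,0,0,0,0]]'
python3 -m handwheel '[[0,-0.01,0,0,0],[0,-0.01,0,0,0],[0,-0.01,0,0,0],[0,-0.01,0,0,0],[0,-0.01,0,0,0],[0,-0.01,0,0,0],[0,0,0,0,0],[0,0,0,0,0],[0,0,0,0,0],[0,0,0,0,0]]'
python3 -c "from seg import *;seg()"
```

```text
time_s: 18.1
tool_pos: [0.5929, 0.0495, 0.0797]
tool_rot: [-3.14, -0.0, 1.679]
contact_force: [-0.2, -0.5, 0.6]
grip_width: -0.001
grip_force: 0.0
time_s: 19.35
tool_pos: [0.5998, -0.0092, 0.0802]
tool_rot: [-3.141, 0.0, 1.68]
contact_force: [0.3, 0.0, 0.6]
grip_width: 0.005
grip_force: 0.0
tcp [ 0.0745 -0.0431] 19.35
x -14 26 y 58 96 area 736
x -28 11 y -101 -50 area 920
x 64 105 y -104 -53 area 1045
x -107 150 y -300 -183 area 19110
```

```bash
python3 -m handwheel '[[0,0.012,0,0,0],[0,0,0.008,0,0],[0,0,0,0,0],[0,-0.012,0,0,0],[0,-0.01,0,0,0],[0,-0.01,0,0,0],[0,-0.01,0,0,0],[0,-0.01,0,0,0],[0,-0.01,0,0,0],[0,0,0,0,0]]'
python3 -c "from seg import *;s=seg();cv2.imwrite('pics/x.png',s['pixels'])"
```

```text
time_s: 20.65
tool_pos: [0.6135, -0.0593, 0.0803]
tool_rot: [3.141, 0.0, 1.678]
contact_force: [-0.8, -0.2, -0.9]
grip_width: -0.001
grip_force: 0.0
tcp [ 0.0827 -0.0944] 20.65
x -28 26 y 51 102 area 1411
x -28 9 y -101 -82 area 345
x 70 113 y -108 -99 area 275
x 82 124 y -138 -105 area 1003
x -107 150 y -300 -183 area 20297
```

Run:
```python
from h import *
c,f,P,ctr,yaw=setup(); s=pickle.load(open("scene0.pkl","rb"))
for p,z in(((.0915,-.1035),.08),((.070,-.1035),.08),((.113,-.1035),.08),((.103,-.1215),.056),((.124,-.13),.056),((.082,-.13),.056)):
    u=proj(s,np.r_[toworld(p,ctr,yaw),.062]); print(toplate(ray(s,*u,z),ctr,yaw).round(4))
```

```text
[ 0.0991 -0.1081]
[ 0.078  -0.1081]
[ 0.1201 -0.1081]
[ 0.1006 -0.1201]
[ 0.1217 -0.1286]
[ 0.0794 -0.1286]
```

The angle is now square to the fingers with its upright leg toward them, centred at x ≈ 0.099. I'll recentre and sweep it off.

```bash
python3 -m handwheel '[[0,0.012,0,0,0],[0,0,0.016,0,0],[0,0,0,0,0],[0,-0.012,0,0,0],[0,-0.01,0,0,0],[0,-0.01,0,0,0],[0,-0.01,0,0,0],[0,0,0,0,0],[0,0,0,0,0],[0,0,0,0,0]]'
python3 -c "from seg import *;seg()"
```

```text
time_s: 21.95
tool_pos: [0.6324, -0.0861, 0.0803]
tool_rot: [-3.141, 0.0, 1.68]
contact_force: [0.4, 0.2, 0.1]
grip_width: 0.006
grip_force: 0.0
tcp [ 0.0985 -0.1231] 21.95
x -28 26 y 51 102 area 1402
x 71 111 y -139 -132 area 232
x 81 123 y -168 -139 area 966
x -107 150 y -300 -183 area 19539
```

It's tracking straight, so I'll finish the sweep.

```bash
python3 -m handwheel '[[0,-0.012,0,0,0],[0,-0.012,0,0,0],[0,-0.012,0,0,0],[0,-0.012,0,0,0],[0,-0.012,0,0,0],[0,-0.012,0,0,0],[0,-0.012,0,0,0],[0,0,0,0,0],[0,0,0,-0.05,0],[0,0,0,-0.06,0]]'
python3 -m handwheel '[[0,0,0,-0.05,0],[0,-0.06,-0.03,0,0],[0,-0.06,-0.03,0,0],[0,-0.06,-0.03,0,0],[0,-0.06,-0.03,0,0],[0,0,0,0,0],[0,0,0,0,0],[0,0,0,0,0],[0,0,0,0,0],[0,0,0,0,0]]'
python3 - <<'E'
from seg import *
s=seg(); cv2.imwrite("pics/fin.png",cv2.resize(s["pixels"][170:360,205:475],None,fx=2.9,fy=2.9,interpolation=cv2.INTER_CUBIC))
E
```

```text
time_s: 23.25
tool_pos: [0.6404, -0.1691, 0.1897]
tool_rot: [-3.138, -0.002, 1.68]
contact_force: [1.3, 0.1, 0.7]
grip_width: 0.002
grip_force: 0.0
time_s: 24.5
tool_pos: [0.5552, -0.4032, 0.2405]
tool_rot: [3.141, 0.0, 1.681]
contact_force: [0.6, -1.0, -1.0]
grip_width: 0.005
grip_force: 0.0
tcp [-0.0125 -0.43  ] 24.5
x -28 26 y 51 102 area 1426
x -28 23 y -102 -50 area 1154
x -107 150 y -300 -183 area 17908
```

View pics/fin.png

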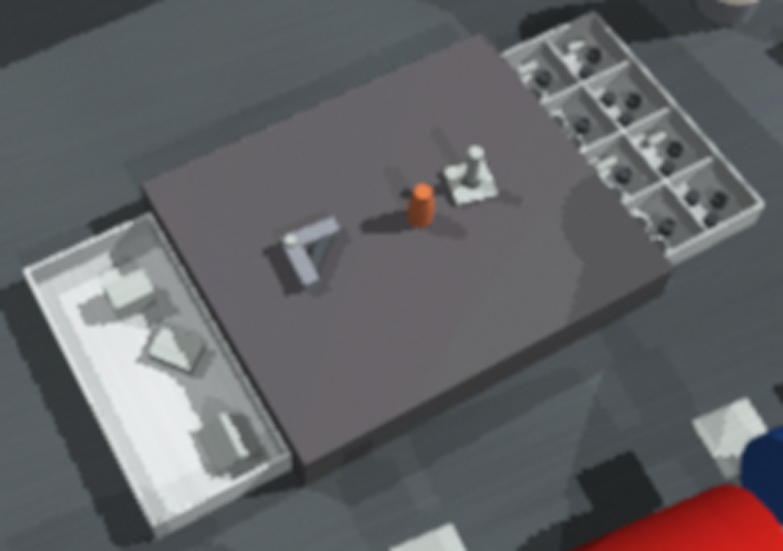

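All three offcuts lie in the scrap tray, at (130,290), (175,350) and (230,435). The square, nozzle and bracket have not moved.

```bash
python3 -c "from station import bot;print(bot.close_job())"
```

```text
the job is handed in; nothing more can be done
None
```

All three offcuts are in the plain scrap tray, the magnet square, bracket and nozzle still stand where they were on the plate, and I handed the job in at about 25 s of the 67 s allowed.

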